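Open the safety-capped cleaner bottle at the printer bench

ROBOT

A 7-joint arm with a two-finger parallel gripper is mounted at the origin on the work surface. World frame = base frame: x ahead of the robot, y to its left, z up, the work surface at z = 0. Lengths are in m, angles in rad, forces in N, time in s.
With the tool pointing down it reaches from about 0.4 to 0.925 m from the base axis. Payload 5.6 kg.
Tool frame: the origin (TCP) lies where the fingers leave the gripper's body, on its centre line; the fingertips stand 73 mm ahead of it and the grasp point (between the pads) lies 54 mm ahead of it; y points along the fingers, z is the direction in which the jaws open and shut, and the axes are right-handed (so a half turn about y gives the same grasp; the last joint's range is limited). The gripper opens to 85 mm and grips with 20 to 120 N. Pads are 22 mm wide; open, the fingers measure 114 mm over their backs; the gripper's body (76 mm by 85 mm) begins 54 mm behind the grasp point. The pads swing forward as they close: fully open they stand 13 mm farther back than shut.
Start: joints at [-1.312, 0.468, -0.012, 1.603, 0.006, 1.071, -0.056], TCP at [0.193, 0.621, 0.304] pointing down, gripper open.
Joint ranges: [-2.53, 2.53], [-0.31, 2.02], [-1.57, 1.55], [0.28, 2.44], [-1.29, 4.43], [0.15, 1.84], [-2.92, 2.92]. Speed limits (rad/s): [2.57, 2.57, 3.14, 3.14, 3.14, 3.14, 3.14].

INTERFACE

Orientations are given as a rotation vector (axis times angle).
In Python, from rig import ctrl gives the robot as it stands.
- The arm moves only by the tool arm_command, never from a script. Its argument "plan" is a list of rows, each a list of 7 numbers: the shift along the tool's x, y, z in cm, then the turn, a rotation vector about the tool's x, y, z in degrees, then the opening, from 0 (shut) to 1 (fully open). A call has 1 to 8 rows; each row shifts and turns the commanded pose from where the row before left it, along the tool's axes as they then stand; what a row does not reach is not made up. A row lasts 1/8 s, in which the tool goes at most 62.5 mm and 10.7 degrees, less where a joint would pass 70% of its speed; a pose out of reach is approached as far as the arm can. A call is refused whole if a number of a shift passes 6.25 or a number of a turn 10.7, either way. A call with a gripper value outside its range is refused whole. The fingers move at their own pace and stop on an object; "grip_force" is the grip in N (left out, the last holds). Time passes only in rows, so rows that do not move let the fingers close. It gives the time, the measured TCP pose, the force and the opening at its end, in the units of the state.
- ctrl.read_state(): the state, without advancing time (a new reading comes with each control period).
- ctrl.grab_frame(name): name is "side" or "top" or "wrist"; returns (picture, depth): 400x640x3 uint8, blue, green, red; 400x640 float32, m along the optical axis (not along the pixel's ray), 0 where there is no reading.
- ctrl.camera_info(name): a dict with "fx", "fy", "cx", "cy" (pixels), "position" and "orientation" of the camera in the world; the wrist camera has in their place "mount" (4x4, takes a point from camera to tool coordinates, whose origin is the TCP and whose axes are the tool frame's). Camera axes: x right, y up, looking along -z (the intrinsics and any distortion apply to the point x, -y, -z); pixel columns grow to the right and rows downward; lengths in m; the calibration is good to about 2 mm. A picture is of the moment at which its call begins: read the wrist's pose just before it. camera_info takes no time and is no camera call.
- ctrl.job_done(): hands the job in, once; it reports no verdict.
The state is a dict: "t": time; "qpos": joint angles; "dq": joint speeds; "tau": joint torques, N m; "position": TCP position; "tool_rot": TCP orientation; "contact_force": force on the tool from outside, world axes, zero at the start; "ft_torque": the same for the moment, N m; "grip_width": opening from 0.0 (shut) to 1.0 (fully open).
Only numpy, scipy, OpenCV 4.12 (cv2) and the standard library are available. Lean on these libraries where they do the work, as an engineer would, in place of code of your own. Each camera call takes 0.05 s, during which the arm holds its last target.

TASK

Open the cleaner bottle in the bench holder: first take the upturned dosing cup off it and stand the cup mouth down on the bench beside it, letting go. Then grip the safety cap, push it down and, while it is down, twist it anticlockwise (seen from above) until it is free, and lift it off. Finish while still holding the cap: upright and still, straight above the bottle's mouth with about 10 cm of clear air between; leave the other things on the bench where they are.

Things in the scene. Friction and masses are not known exactly. Their poses are not given: they have to be found in the camera images.
- bottle: Square white plastic bottle, fixed upright in a black holder screwed to the bench; it cannot move or turn. Origin: centre of its underside at bench height, z up. Body 74 x 74 mm, 86 mm high; holder 88 x 88 mm, 30 mm high, with two feet 6 mm high out to y = +-65 mm; a shoulder slopes up to the neck (33 mm thick over its lugs) from 86 to 103 mm height.
- mouth (a point): Centre of the neck's rim, 135 mm above the bench. The cap's catch: locked, it neither turns nor lifts. Push it down 5 to 6 mm (hard stop at 7) against a spring plunger (4 N at first, 8 N at the bottom); kept down, turn it anticlockwise seen from above by 55 to 60 degrees to an end stop; there it lifts straight off. The 19 mm plunger stands 7 mm out of the mouth.
- cap_mid (a point): Centre (half-way up) of the round black safety cap, 42 mm in diameter, 30 mm high, about 40 g, z up; hidden under the cup at first. On the closed bottle it lies on the bottle's axis, 134 mm above the bench (underside 119, top 149 mm), with 15 mm of bare neck under it and 1.8 mm radial play. Can be gripped at any yaw. For its catch see mouth.
- cup_mid (a point): Centre (half-way up) of the grey dosing cup, 56 mm outside diameter, 45 mm high, wall 2.5 mm, z up while it is mouth down. At first it hangs mouth down over the cap, its 3 mm floor lying loose on the cap's top: its centre is then about 129.5 mm and its top 152 mm above the bench; standing on the bench its centre is 22.5 mm up. Mass about 50 g.
- tin_mid (a point): Bystander: centre of a closed metal tin, 80 mm in diameter, 97 mm high, standing.
- tape_mid (a point): Bystander: centre of a roll of tape lying flat, 100 mm outside, 76 mm inside diameter, 24 mm high.
- scraper_grip (a point): Bystander: handle of a 200 mm scraper lying flat on the bench; x points along it to the blade.
There are look-alikes about, which are no part of the job. What is shaped like the bottle but orange is not meant.

How it is judged:
On the way, in this order (a step that is already met when the one before it is completed fails the run):
1. the cup stands mouth down on the bench, let go, not touching the bottle (height (world z) of cup_mid below 0.027 m and angle between cup_mid's own z axis and vertical below 0.15 rad and contact force between each of the fingers, bottle and cup below 0.05 N and linear speed of cup below 0.03 m/s), for 0.2 s.
2. the cap is pushed down at least 4 mm on the bottle (z of cap_mid in the frame of bottle below 0.13 m and horizontal distance between cap_mid and mouth below 0.006 m and angle between cap_mid's own z axis and vertical below 0.15 rad), for 0.1 s.
At the end, for the whole second after the job is handed in: The cap is held by the fingers alone, still (under 30 mm/s), upright within 14 degrees, within 25 mm of straight above the mouth, its underside 50 to 160 mm above the rim; the cup stands mouth down on the bench within 8 degrees, let go and not touching the bottle (z of cap_mid in the frame of mouth between 0.065 and 0.175 m and horizontal distance between cap_mid and mouth below 0.025 m and angle between cap_mid's own z axis and vertical below 0.25 rad and contact force between the fingers and cap above 1 N and linear speed of cap below 0.03 m/s and contact force between cap and bottle below 0.05 N and contact force between each of cap, bottle, the fingers and cup below 0.05 N and height (world z) of cup_mid below 0.027 m and angle between cup_mid's own z axis and vertical below 0.15 rad); the arm keeps its last pose, push and grip.
It fails at once if the tin is shifted by more than 30 mm (distance of tin_mid from where it was at the start of the episode above 0.03 m).
It fails at once if the tape roll is shifted by more than 30 mm (distance of tape_mid from where it was at the start of the episode above 0.03 m).
It fails at once if the scraper is shifted by more than 30 mm (distance of scraper_grip from where it was at the start of the episode above 0.03 m).
It also fails if it takes over 54 s, if anything falls off the work surface, if the arm or the gripper's body presses on something with over 40 N, if the wrist force passes 120 N, or if a joint passes its speed limit or range.

## Working session

There is one attempt and no reset: what is moved stays moved. The work goes in short steps, Python scripts to look and compute and a tool call to move; the robot and the scene stay as the last step left them, time stands still between calls to the robot, and variables do not carry over. Pictures are saved under pics/ and viewed, and the job is handed in when it is done.

Besides the shell and the picture viewer there is one more tool, called after "Call:" as name([rows], argument=value, ...), one row to a line, values as JSON. arm_command: Moves the arm, as the interface text tells. Its arguments: {"type":"object","properties":{"plan":{"type":"array"},"grip_force":{"type":"number"}},"required":["plan"]}

```bash
ls; mkdir -p pics
cat > h.py <<'E'
import numpy as np, cv2
from rig import ctrl
from scipy.spatial.transform import Rotation as R
E
python3 - <<'E'
from h import *
s=ctrl.read_state(); print(s)
for n in ["side","top","wrist"]:
    im,d=ctrl.grab_frame(n); cv2.imwrite(f"pics/{n}0.png",im); np.save(f"{n}0.npy",d); print(n,ctrl.camera_info(n))
print(ctrl.read_state()["t"])
E
```

```text
pics
{'t': 0.0, 'qpos': array([-1.31199023,  0.4684356 , -0.01156755,  1.60362559,  0.00605491,
        1.07140568, -0.05626996]), 'dq': array([-1.31007581e-03, -8.43338633e-05,  2.89565008e-04,  6.32674161e-04,
       -1.45861704e-03,  9.11757433e-04,  1.42494167e-04]), 'tau': array([-9.63964922e-04, -5.32382619e+01,  2.08974240e-02, -2.51295483e+01,
        1.13218836e-02,  8.05186137e-03, -3.85477719e-06]), 'position': array([0.19316914, 0.62018299, 0.30289949]), 'tool_rot': array([-1.5596251 ,  0.23703408, -0.23689739]), 'contact_force': array([-2.64582359e-04,  4.18128148e-01,  1.60307713e-01]), 'ft_torque': array([-0.02494065,  0.00138527, -0.05727927]), 'grip_width': 1.0006027876129795}
side {'fx': 436.3632816553136, 'fy': 436.3632816553136, 'cx': 321.34560564666265, 'cy': 201.41380453630387, 'position': array([0.46338679, 0.61443291, 0.72648518]), 'orientation': array([ 0.10673339, -1.11362174, -2.74292552])}
top {'fx': 436.17317927471856, 'fy': 436.17317927471856, 'cx': 325.82596690687535, 'cy': 197.35936578194895, 'position': array([ 0.50212823, -0.0190462 ,  1.23443736]), 'orientation': array([ 0.05833347, -0.02688886, -1.58399959])}
wrist {'fx': 312.26122007850523, 'fy': 312.26122007850523, 'cx': 320.2193511462648, 'cy': 200.666566058204, 'mount': array([[ 6.41583601e-04, -9.64564678e-01, -2.63845733e-01,
        -6.68604065e-02],
       [-1.19292471e-04,  2.63845711e-01, -9.64564890e-01,
        -7.00217314e-02],
       [ 9.99999787e-01,  6.50323825e-04,  5.42137777e-05,
         6.01522328e-04],
       [ 0.00000000e+00,  0.00000000e+00,  0.00000000e+00,
         1.00000000e+00]])}
0.15
```

View pics/side0.png

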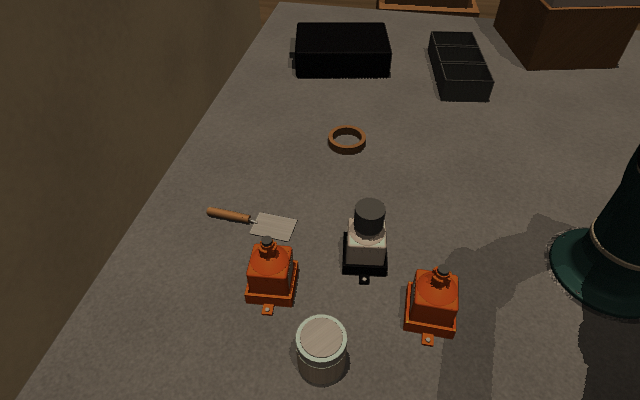

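View pics/top0.png

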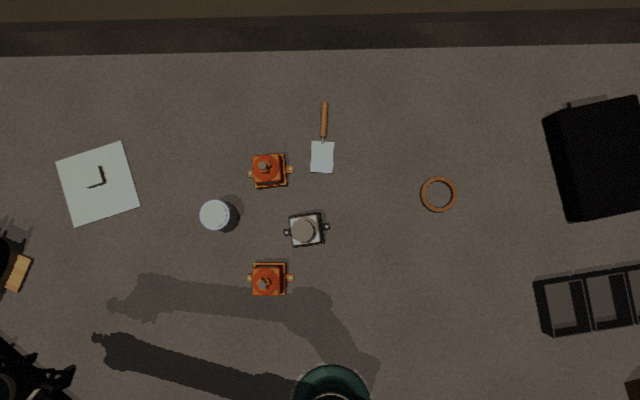

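View pics/wrist0.png

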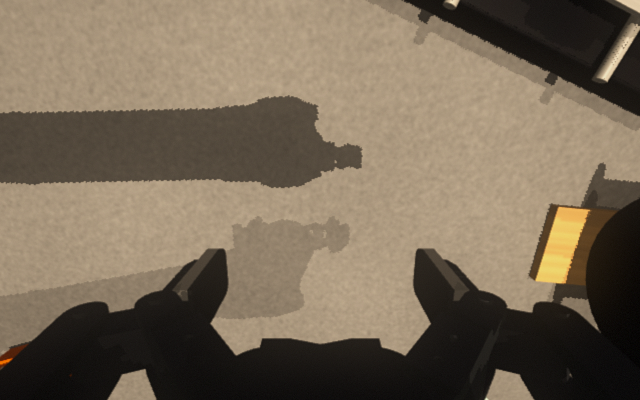

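The side view shows the white bottle with the grey cup at about (370,215). An orange look-alike stands on each side of it, with the tin at (321,348). In the top view the cup is at (303,231), the tin at (215,215), the tape at (438,194) and the scraper at (322,140).

```bash
cat >> h.py <<'E'
def cam(n,s=None):
    c=ctrl.camera_info(n)
    if "mount" in c:
        T=np.eye(4);T[:3,:3]=R.from_rotvec(s["tool_rot"]).as_matrix();T[:3,3]=s["position"]
        return c,T@c["mount"]
    T=np.eye(4);T[:3,:3]=R.from_rotvec(c["orientation"]).as_matrix();T[:3,3]=c["position"];return c,T
def ray(n,u,v,s=None):
    c,T=cam(n,s); d=np.array([(u-c["cx"])/c["fx"],-(v-c["cy"])/c["fy"],-1]); return T[:3,3],T[:3,:3]@d
def onplane(n,u,v,z,s=None):
    o,d=ray(n,u,v,s); return o+d*(z-o[2])/d[2]
def cloud(n,dep,s=None):
    c,T=cam(n,s); v,u=np.mgrid[:400,:640]
    P=np.stack([(u-c["cx"])/c["fx"]*dep,-(v-c["cy"])/c["fy"]*dep,-dep],-1)
    return P@T[:3,:3].T+T[:3,3]
def proj(n,p,s=None):
    c,T=cam(n,s); q=np.linalg.inv(T)@np.r_[p,1]; return c["cx"]-c["fx"]*q[0]/q[2], c["cy"]+c["fy"]*q[1]/q[2]
E
python3 - <<'E'
from h import *
for n,box in [("top",(285,210,325,255)),("side",(350,195,390,240))]:
    P=cloud(n,np.load(n+"0.npy")); im=cv2.imread(f"pics/{n}0.png")
    u0,v0,u1,v1=box; Q=P[v0:v1,u0:u1]
    m=(abs(Q[...,2]-.152)<.008); q=Q[m]; v,u=np.nonzero(m)
    print(n,m.sum(),q.mean(0),q.min(0),q.max(0)); 
    c,r=cv2.minEnclosingCircle(np.stack([u,v],1).astype(np.float32)); print(c[0]+u0,c[1]+v0,r,"onplane",onplane(n,c[0]+u0,c[1]+v0,.152))
top=lambda u,v,z:onplane("top",u,v,z)
print("tin",top(215,215,.097),"tape",top(438,194,.012),"scr",top(324,120,.01), top(322,155,0),"or",top(266,168,.14),top(266,282,.14))
# feet ends -> bottle yaw
for uv in [(287,233),(327,227)]: print("foot",top(*uv,.006))
im=cv2.imread("pics/top0.png")[180:310,180:350]; cv2.imwrite("pics/top0z.png",cv2.resize(im,None,fx=4.4,fy=4.4))
E
```

```text
top 391 [0.47938412 0.06355976 0.15172961] [0.45345388 0.03732755 0.1448568 ] [0.50563743 0.09000371 0.1594754 ]
301.5357151031494 230.6964282989502 11.165441513061523 onplane [0.47907991 0.06349777 0.152     ]
side 614 [0.48026767 0.06892616 0.15109942] [0.4529355  0.03820398 0.14404268] [0.50796506 0.0942557  0.15437883]
369.8999996185303 209.5 15.305654525756836 onplane [0.48028722 0.06935026 0.152     ]
tin [0.52180007 0.29428109 0.097     ] tape [ 0.57350402 -0.30860056  0.012     ] scr [0.7887047  0.00728811 0.01      ] [0.69027983 0.01450678 0.        ] or [0.63813581 0.15281743 0.14      ] [0.35233694 0.15444812 0.14      ]
foot [0.47002632 0.11564837 0.006     ]
foot [0.48542343 0.00286617 0.006     ]
```

View pics/top0z.png

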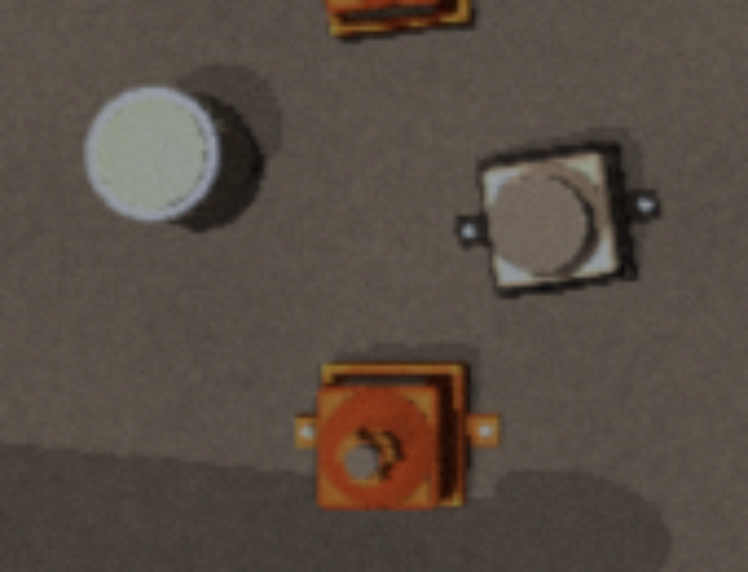

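```bash
cat >> h.py <<'E'
def rep(target=None,quiet=False):
    s=ctrl.read_state(); M=R.from_rotvec(s["tool_rot"]).as_matrix()
    print("t%.2f"%s["t"],"pos",s["position"].round(4),"F",s["contact_force"].round(1),"g%.3f"%s["grip_width"],"q",s["qpos"].round(2))
    print("x",M[:,0].round(3),"y",M[:,1].round(3),"z",M[:,2].round(3))
    if target is not None: print("shift cm",(M.T@(np.array(target)-s["position"])*100).round(2))
    return s,M
E
python3 -c "
from h import *
rep((.479,.063,.30))"
```

```text
t0.15 pos [0.1931 0.6203 0.3031] F [-0.5 -0.4 -0.7] g1.002 q [-1.31  0.47 -0.01  1.6   0.01  1.07 -0.06]
x [ 0.955 -0.297  0.   ] y [-0.    -0.001 -1.   ] z [ 0.297  0.955 -0.001]
shift cm [ 43.86   0.38 -44.71]
```

Call:
arm_command([
  [4, 0, -4.1, 0, 0, 0, 1],
  [4, 0, -4.1, 0, 0, 0, 1],
  [4, 0, -4.1, 0, 0, 0, 1],
  [4, 0, -4.1, 0, 0, 0, 1],
  [4, 0, -4.1, 0, 0, 0, 1],
  [4, 0, -4.1, 0, 0, 0, 1],
  [4, 0, -4.1, 0, 0, 0, 1],
  [4, 0, -4.1, 0, 0, 0, 1],
])

```text
t: 1.15
position: [0.4018, 0.2105, 0.304]
tool_rot: [-1.557, 0.237, -0.237]
contact_force: [1.2, 0.9, -0.4]
grip_width: 0.999
```

Call:
arm_command([
  [4, 0, -4, 0, 0, 0, 1],
  [4, 0, -4, 0, 0, 0, 1],
  [2, 0, -2, 0, 0, 0, 1],
  [0, 0, 0, 0, 0, 0, 1],
  [0, 0, 0, 0, 0, 0, 1],
])

```text
t: 1.78
position: [0.4665, 0.0879, 0.3037]
tool_rot: [-1.558, 0.237, -0.236]
contact_force: [0.2, 1.0, 0.8]
grip_width: 1.004
```

Run:
```python
from h import *
s,M=rep((.479,.063,.30))
im,d=ctrl.grab_frame("wrist"); cv2.imwrite("pics/w1.png",im); np.save("w1.npy",d)
P=cloud("wrist",d,s); q=P[(abs(P[...,2]-.152)<.006)&(abs(P[...,0]-.479)<.06)&(abs(P[...,1]-.063)<.05)]
print(len(q),q.mean(0),q.min(0),q.max(0))
```

```text
t1.77 pos [0.4665 0.0879 0.3037] F [0.2 1.  0.8] g1.004 q [-0.54  0.17  0.32  2.04 -0.06  0.95  1.08]
x [ 0.955 -0.296 -0.001] y [-0.001  0.    -1.   ] z [0.296 0.955 0.   ]
shift cm [ 1.93  0.36 -2.01]
4018 [0.47903351 0.06529007 0.151861  ] [0.45219441 0.03697379 0.14604302] [0.50800146 0.09250231 0.15420306]
```

View pics/w1.png

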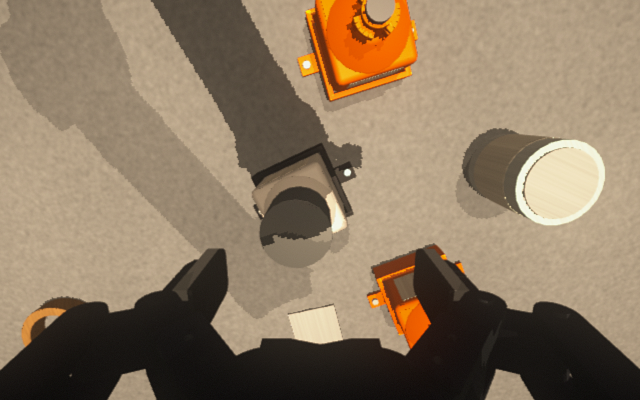

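The wrist view shows the cup's top disc at about (296,228), with a world centre near (0.4795, 0.0648) at height 0.152. That agrees with the top and side views within 3 mm. I'll centre on it and descend.

Call:
arm_command([
  [1.9, 0, -1.8, 0, 0, 0, 1],
  [0, 0, 0, 0, 0, 0, 1],
  [0, 3, 0, 0, 0, 0, 1],
  [0, 3, 0, 0, 0, 0, 1],
  [0, 0, 0, 0, 0, 0, 1],
])

```text
t: 2.45
position: [0.478, 0.0655, 0.2422]
tool_rot: [-1.56, 0.239, -0.232]
contact_force: [-0.2, -0.8, -0.0]
grip_width: 0.996
```

Run:
```python
from h import *
s,M=rep((.4795,.0648,.187))
im,d=ctrl.grab_frame("wrist"); cv2.imwrite("pics/w2.png",im)
P=cloud("wrist",d,s); q=P[(abs(P[...,2]-.152)<.006)&(abs(P[...,0]-.479)<.045)&(abs(P[...,1]-.063)<.045)]
print(len(q),q.mean(0),q.min(0),q.max(0))
```

```text
t2.45 pos [0.478  0.0655 0.2422] F [-0.2 -0.8 -0. ] g0.996 q [-0.49  0.27  0.33  2.08 -0.12  0.82  1.18]
x [ 0.955 -0.295 -0.004] y [-0.005 -0.001 -1.   ] z [ 0.295  0.955 -0.002]
shift cm [ 0.19  5.52 -0.01]
7427 [0.47887769 0.06517904 0.15189504] [0.45243584 0.03691918 0.1460739 ] [0.5081874  0.09235747 0.15411204]
```

View pics/w2.png

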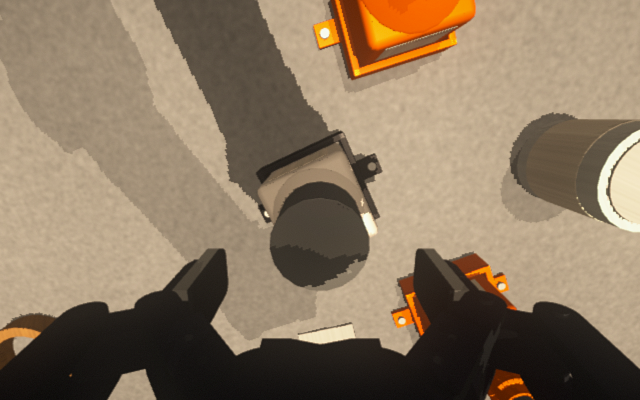

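The cup is centred between the open fingers at (320,235). I'll descend and close gently.

Call:
arm_command([
  [0.1, 2.8, 0, 0, 0, 0, 1],
  [0.05, 2.7, 0, 0, 0, 0, 1],
  [0, 0, 0, 0, 0, 0, 0.6],
  [0, 0, 0, 0, 0, 0, 0.4],
  [0, 0, 0, 0, 0, 0, 0.4],
  [0, 0, 0, 0, 0, 0, 0.4],
], grip_force=25)

```text
t: 3.25
position: [0.4821, 0.0642, 0.1901]
tool_rot: [-1.556, 0.235, -0.239]
contact_force: [0.7, 1.0, 3.1]
grip_width: 0.656
```

Run:
```python
from h import *
s,M=rep((.4795,.0648,.187))
im,d=ctrl.grab_frame("wrist"); cv2.imwrite("pics/w3.png",im)
```

```text
t3.25 pos [0.4821 0.0642 0.1901] F [0.7 1.  3.1] g0.656 q [-0.46  0.36  0.31  2.11 -0.17  0.69  1.23]
x [ 0.955 -0.297  0.002] y [ 0.003  0.001 -1.   ] z [0.297 0.955 0.002]
shift cm [-0.26  0.31 -0.02]
```

View pics/w3.png

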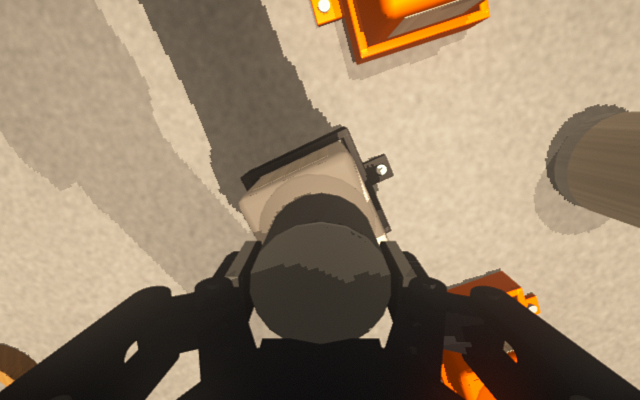

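The fingers hold the cup at about 56 mm. Now lifting.

Call:
arm_command([
  [0, -1, 0, 0, 0, 0, 0.4],
  [0, -3, 0, 0, 0, 0, 0.4],
  [0, -4, 0, 0, 0, 0, 0.4],
  [0, 0, 0, 0, 0, 0, 0.4],
  [0, 0, 0, 0, 0, 0, 0.4],
])

```text
t: 3.92
position: [0.4807, 0.0637, 0.2686]
tool_rot: [-1.558, 0.238, -0.236]
contact_force: [-0.4, 1.3, -1.0]
grip_width: 0.654
```

Run:
```python
from h import *
s,M=rep((.49,-.11,.25))
for n in ["wrist","side"]:
  im,d=ctrl.grab_frame(n); cv2.imwrite(f"pics/{n}4.png",im);np.save(n+"4.npy",d)
im=cv2.imread("pics/side4.png")[60:320,240:480]; cv2.imwrite("pics/side4z.png",cv2.resize(im,None,fx=2.3,fy=2.3))
```

```text
t3.92 pos [0.4807 0.0637 0.2686] F [-0.4  1.3 -1. ] g0.654 q [-0.5   0.23  0.34  2.05 -0.1   0.87  1.17]
x [ 0.955 -0.297 -0.001] y [-0.001 -0.    -1.   ] z [ 0.297  0.955 -0.   ]
shift cm [  6.06   1.86 -16.31]
```

View pics/wrist4.png

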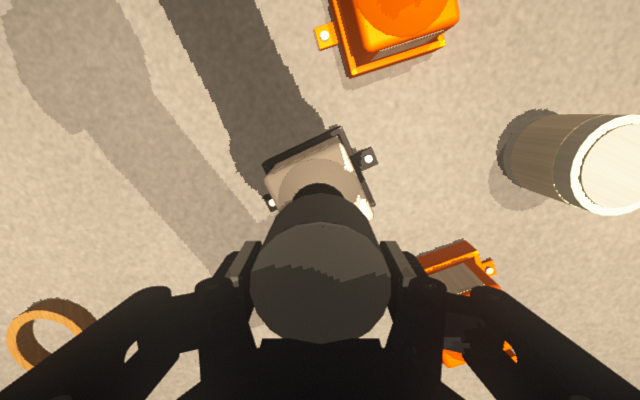

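View pics/side4z.png

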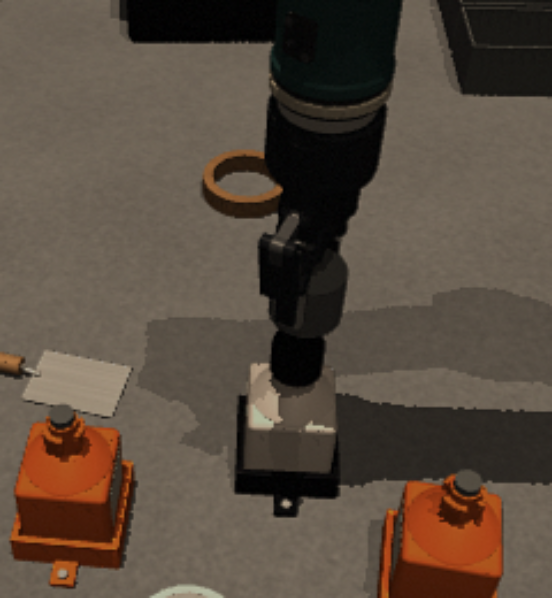

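The cup is up in the fingers, and the black cap is bare on the bottle at (298,358) in the zoomed side view. Next I carry the cup to the clear area on the bottle's right.

Call:
arm_command([
  [2, 0, -5.4, 0, 0, 0, 0.4],
  [2, 0, -5.4, 0, 0, 0, 0.4],
  [2, 0, -5.4, 0, 0, 0, 0.4],
  [0, 3, 0, 0, 0, 0, 0.4],
  [0, 5, 0, 0, 0, 0, 0.4],
  [0, 5, 0, 0, 0, 0, 0.4],
  [0, 3, 0, 0, 0, 0, 0.4],
  [0, 0, 0, 0, 0, 0, 0.4],
])

```text
t: 5.03
position: [0.4881, -0.1086, 0.1061]
tool_rot: [-1.558, 0.243, -0.232]
contact_force: [-0.1, -0.3, -0.9]
grip_width: 0.656
```

Call:
arm_command([
  [0, 0, 0, 0, 0, 0, 0.4],
])

```text
t: 5.15
position: [0.4907, -0.109, 0.1094]
tool_rot: [-1.558, 0.237, -0.237]
contact_force: [-0.0, -0.2, -0.8]
grip_width: 0.659
```

Run:
```python
from h import *
s,M=rep((.49,-.11,.083))
for n in ["side"]:
  im,d=ctrl.grab_frame(n); cv2.imwrite(f"pics/{n}5.png",im)
im=cv2.imread("pics/side5.png")[60:320,240:480]; cv2.imwrite("pics/side5z.png",cv2.resize(im,None,fx=2.3,fy=2.3))
```

```text
t5.15 pos [ 0.4907 -0.109   0.1094] F [-0.  -0.2 -0.8] g0.659 q [-0.12  0.54  0.33  2.1  -0.33  0.55  1.72]
x [ 0.955 -0.298  0.   ] y [ 0. -0. -1.] z [ 0.298  0.955 -0.   ]
shift cm [-0.03  2.64 -0.12]
```

View pics/side5z.png

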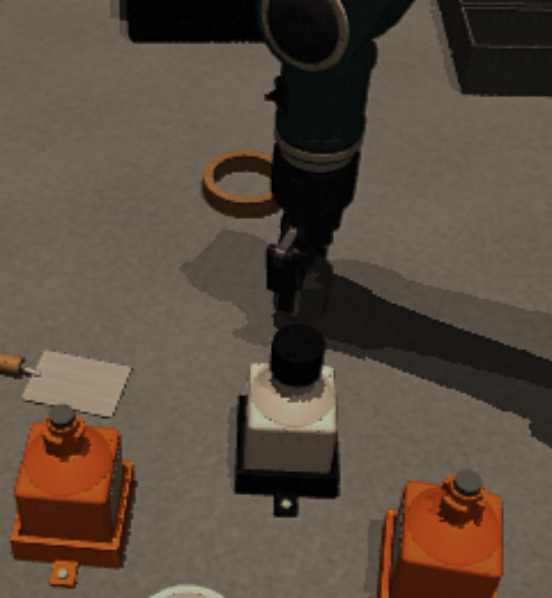

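The cup is over the clear bench, about 26 mm up. I'll lower it slowly and watch the force.

Call:
arm_command([
  [0, 1.2, 0, 0, 0, 0, 0.4],
  [0, 0.8, 0, 0, 0, 0, 0.4],
  [0, 0.4, 0, 0, 0, 0, 0.4],
  [0, 0, 0, 0, 0, 0, 0.4],
  [0, 0, 0, 0, 0, 0, 0.4],
])

```text
t: 5.82
position: [0.4905, -0.1088, 0.085]
tool_rot: [-1.558, 0.237, -0.237]
contact_force: [0.1, 0.1, -0.5]
grip_width: 0.659
```

Call:
arm_command([
  [0, 0.2, 0, 0, 0, 0, 0.4],
  [0, 0.1, 0, 0, 0, 0, 0.4],
  [0, 0, 0, 0, 0, 0, 0.4],
])

```text
t: 6.2
position: [0.4907, -0.1088, 0.0834]
tool_rot: [-1.557, 0.236, -0.238]
contact_force: [-4.1, 2.8, 15.1]
grip_width: 0.66
```

Call:
arm_command([
  [0, -0.1, 0, 0, 0, 0, 0.4],
  [0, 0, 0, 0, 0, 0, 0.75],
  [0, 0, 0, 0, 0, 0, 1],
  [0, 0, 0, 0, 0, 0, 1],
])

```text
t: 6.7
position: [0.4903, -0.1087, 0.0827]
tool_rot: [-1.558, 0.237, -0.237]
contact_force: [-0.3, 0.8, 0.1]
grip_width: 1.003
```

Call:
arm_command([
  [0, -2, 0, 0, 0, 0, 1],
  [0, -5, 0, 0, 0, 0, 1],
  [0, -6, 0, 0, 0, 0, 1],
  [0, -3, 0, 0, 0, 0, 1],
  [0, 0, 0, 0, 0, 0, 1],
])

```text
t: 7.32
position: [0.4916, -0.1088, 0.2452]
tool_rot: [-1.557, 0.233, -0.241]
contact_force: [-0.8, 0.3, -0.3]
grip_width: 1.003
```

Run:
```python
from h import *
s,M=rep((.479,.063,.25))
im,d=ctrl.grab_frame("wrist"); cv2.imwrite("pics/w6.png",im)
P=cloud("wrist",d,s); q=P[(abs(P[...,2]-.045)<.006)&(abs(P[...,0]-.49)<.06)&(abs(P[...,1]+.11)<.06)]
print("cup top",len(q),q.mean(0),q.min(0),q.max(0))
im,d=ctrl.grab_frame("top");cv2.imwrite("pics/t6.png",im[150:300,200:400].repeat(4,0).repeat(4,1))
P=cloud("top",d)
for zt in (.149,.103): 
  q=P[(abs(P[...,2]-zt)<.006)&(abs(P[...,0]-.479)<.04)&(abs(P[...,1]-.063)<.04)]
  print("top cap",zt,len(q),q.mean(0),(q.min(0)+q.max(0))/2)
im,d=ctrl.grab_frame("side");cv2.imwrite("pics/s6.png",im);P=cloud("side",d)
q=P[(abs(P[...,2]-.149)<.004)&(abs(P[...,0]-.479)<.04)&(abs(P[...,1]-.063)<.04)]
print("side cap",len(q),q.mean(0),(q.min(0)+q.max(0))/2)
```

```text
t7.33 pos [ 0.4916 -0.1088  0.2452] F [-0.8  0.3 -0.3] g1.003 q [-0.23  0.31  0.45  2.04 -0.18  0.83  1.6 ]
x [ 0.955 -0.297  0.005] y [ 0.005  0.    -1.   ] z [0.297 0.955 0.002]
shift cm [-6.3  -0.49 16.03]
cup top 2996 [ 0.48848618 -0.10704124  0.04493035] [ 0.46145538 -0.13474374  0.0391102 ] [ 0.51706258 -0.07964103  0.04718441]
top cap 0.149 221 [0.47998735 0.06196752 0.14899208] [0.48068727 0.0625869  0.14895889]
top cap 0.103 30 [0.4845629  0.0510385  0.09838833] [0.47976438 0.06246615 0.09887304]
side cap 325 [0.48112831 0.06581845 0.14860237] [0.48126171 0.06460495 0.14841546]
```

View pics/w6.png

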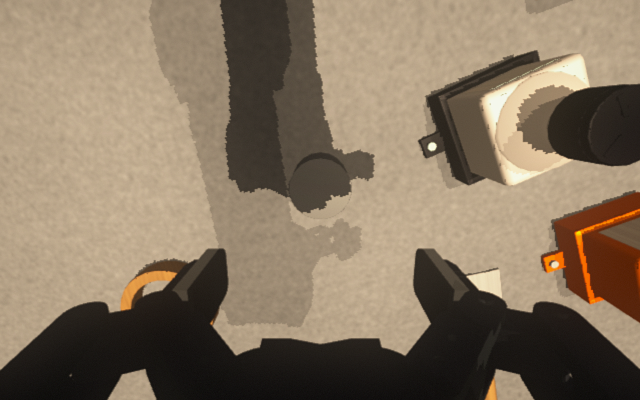

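View pics/t6.png

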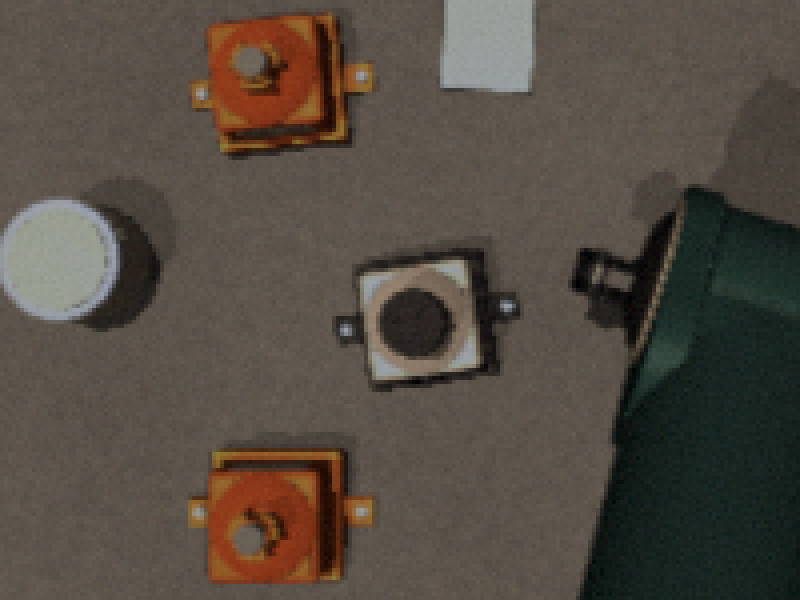

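The wrist view shows the cup standing alone at (320,182). Its top is flat at 45 mm, with the centre at (0.4885, -0.107). The cap is at about (0.4805, 0.0635). I'll go above it and pre-turn the jaws clockwise.

Call:
arm_command([
  [-2, 0, 5.4, 0, 0, 0, 1],
  [-2, 0, 5.4, 0, 0, 0, 1],
  [-2.2, 0, 5.4, 0, 0, 0, 1],
  [0, 0, 0, 0, 10, 0, 1],
  [0, 0, 0, 0, 10, 0, 1],
  [0, 0, 0, 0, 10, 0, 1],
  [0, 0, 0, 0, 10, 0, 1],
  [0, 0, 0, 0, 0, 0, 1],
])

```text
t: 8.48
position: [0.4786, 0.0643, 0.2414]
tool_rot: [-1.43, 0.779, -0.777]
contact_force: [-0.6, 0.3, -0.6]
grip_width: 1.001
```

Call:
arm_command([
  [0, 0, 0, 0, 0, 0, 1],
  [0, 0, 0, 0, 0, 0, 1],
])

```text
t: 8.72
position: [0.4792, 0.0643, 0.2426]
tool_rot: [-1.427, 0.779, -0.778]
contact_force: [0.3, -0.4, -0.1]
grip_width: 1.0
```

Run:
```python
from h import *
s,M=rep((.4805,.0636,.191))
im,d=ctrl.grab_frame("wrist"); cv2.imwrite("pics/w7.png",im)
P=cloud("wrist",d,s); q=P[(abs(P[...,2]-.149)<.005)&(abs(P[...,0]-.479)<.03)&(abs(P[...,1]-.063)<.03)]
print("cap",len(q),q.mean(0),(q.min(0)+q.max(0))/2,np.ptp(q,0))
```

```text
t8.72 pos [0.4792 0.0643 0.2426] F [ 0.3 -0.4 -0.1] g1.000 q [-0.64  0.28  0.51  2.08 -0.19  0.82  0.56]
x [ 0.541 -0.841 -0.   ] y [-0.001 -0.    -1.   ] z [ 0.841  0.541 -0.001]
shift cm [0.13 5.16 0.07]
cap 4069 [0.48038634 0.06415014 0.14891081] [0.48096342 0.06300521 0.14754451] [0.04172367 0.04248956 0.00695962]
```

View pics/w7.png

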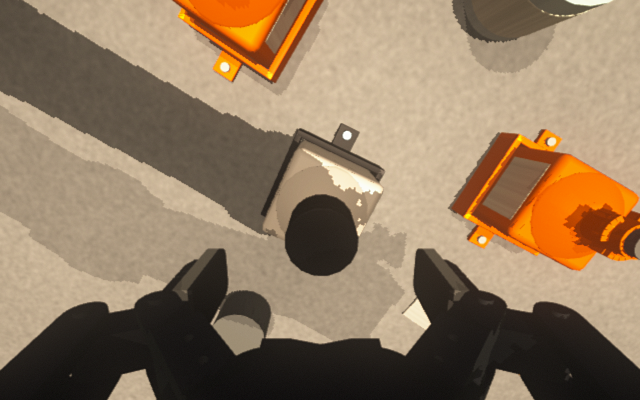

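The cap is centred at (321,235). I'll descend to it and grip.

Call:
arm_command([
  [0.1, 2.8, 0.1, 0, 0, 0, 1],
  [0, 2.7, 0, 0, 0, 0, 1],
  [0, 0, 0, 0, 0, 0, 1],
  [0, 0, 0, 0, 0, 0, 0.6],
  [0, 0, 0, 0, 0, 0, 0.25],
  [0, 0, 0, 0, 0, 0, 0.25],
  [0, 0, 0, 0, 0, 0, 0.25],
  [0, 0, 0, 0, 0, 0, 0.25],
], grip_force=60)

```text
t: 9.78
position: [0.4812, 0.0642, 0.1884]
tool_rot: [-1.425, 0.778, -0.78]
contact_force: [0.1, -0.6, 4.2]
grip_width: 0.48
```

Run:
```python
from h import *
s,M=rep((.4805,.0636,.187))
im,d=ctrl.grab_frame("wrist"); cv2.imwrite("pics/w8.png",im)
```

```text
t9.78 pos [0.4812 0.0642 0.1884] F [ 0.1 -0.6  4.2] g0.480 q [-0.6   0.38  0.48  2.12 -0.27  0.7   0.63]
x [ 0.54  -0.841  0.   ] y [ 0.001  0.    -1.   ] z [0.841 0.54  0.001]
shift cm [ 0.02  0.14 -0.09]
```

View pics/w8.png

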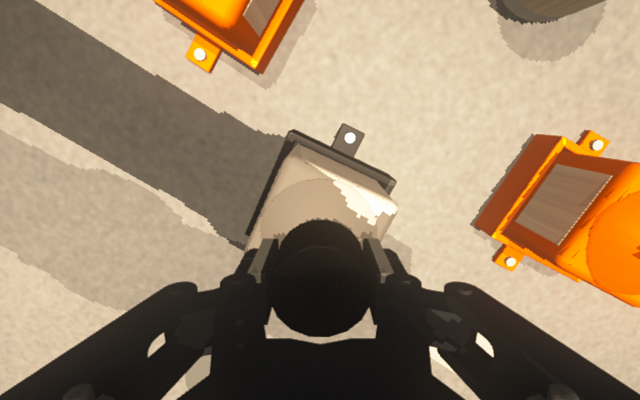

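The grip reads about 41 mm on the cap, with no sideways force. Now I push down.

Call:
arm_command([
  [0, 0.3, 0, 0, 0, 0, 0.25],
  [0, 0.3, 0, 0, 0, 0, 0.25],
  [0, 0.1, 0, 0, 0, 0, 0.25],
  [0, 0, 0, 0, 0, 0, 0.25],
  [0, 0, 0, 0, 0, 0, 0.25],
])

```text
t: 10.45
position: [0.4813, 0.0642, 0.1821]
tool_rot: [-1.425, 0.779, -0.78]
contact_force: [-3.8, -0.1, 16.0]
grip_width: 0.479
```

Call:
arm_command([
  [0, 0, 0, 0, -7, 0, 0.25],
  [0, 0, 0, 0, -8, 0, 0.25],
  [0, 0, 0, 0, -8, 0, 0.25],
  [0, 0, 0, 0, 0, 0, 0.25],
])

```text
t: 10.95
position: [0.4814, 0.0642, 0.1821]
tool_rot: [-1.518, 0.467, -0.469]
contact_force: [-2.6, -0.3, 13.6]
grip_width: 0.48
```

Run:
```python
from h import *
s,M=rep((.4805,.0636,.1821)); print(s["ft_torque"].round(2), np.degrees(np.arctan2(M[1,2],M[0,2])))
```

```text
t10.95 pos [0.4814 0.0642 0.1821] F [-2.6 -0.3 13.6] g0.480 q [-0.51  0.38  0.37  2.11 -0.22  0.68  0.98]
x [ 0.827 -0.563  0.001] y [ 0.002  0.001 -1.   ] z [0.563 0.827 0.002]
shift cm [-0.04 -0.   -0.1 ]
[-0.02  0.47  0.02] 55.76973597729405
```

It has turned 23° with a negligible z moment, so the cap is turning with the fingers and not slipping. I'll continue.

Call:
arm_command([
  [0, 0, 0, 0, -8, 0, 0.25],
  [0, 0, 0, 0, -8, 0, 0.25],
  [0, 0, 0, 0, -8, 0, 0.25],
  [0, 0, 0, 0, -6, 0, 0.25],
  [0, 0, 0, 0, 0, 0, 0.25],
])

```text
t: 11.58
position: [0.4809, 0.0639, 0.1821]
tool_rot: [-1.569, 0.058, -0.059]
contact_force: [-4.5, -1.0, 15.7]
grip_width: 0.482
```

Run:
```python
from h import *
s,M=rep((.4805,.0636,.1821)); print(s["ft_torque"].round(2), np.degrees(np.arctan2(M[1,2],M[0,2])))
```

```text
t11.57 pos [0.4809 0.0639 0.1821] F [-4.5 -1.  15.7] g0.482 q [-0.41  0.37  0.24  2.11 -0.14  0.68  1.43]
x [ 0.997 -0.074  0.   ] y [ 0.     0.001 -1.   ] z [0.074 0.997 0.001]
shift cm [-0.04 -0.   -0.03]
[-0.29  0.77  0.04] 85.74754710460157
```

Call:
arm_command([
  [0, 0, 0, 0, -4, 0, 0.25],
  [0, 0, 0, 0, -3, 0, 0.25],
  [0, 0, 0, 0, 0, 0, 0.25],
  [0, 0, 0, 0, 0, 0, 0.25],
])

```text
t: 12.08
position: [0.4805, 0.0638, 0.182]
tool_rot: [-1.57, -0.036, 0.037]
contact_force: [-5.7, -1.4, 17.3]
grip_width: 0.482
```

Run:
```python
from h import *
s,M=rep((.4805,.0636,.1821)); print(s["ft_torque"].round(2), np.degrees(np.arctan2(M[1,2],M[0,2])))
```

```text
t12.07 pos [0.4805 0.0638 0.182 ] F [-5.7 -1.4 17.3] g0.482 q [-0.38  0.37  0.22  2.11 -0.13  0.68  1.53]
x [ 0.999  0.046 -0.001] y [-0.001  0.    -1.   ] z [-0.046  0.999  0.   ]
shift cm [-0.01 -0.01 -0.02]
[-0.36  1.07 -0.23] 92.63586225579962
```

The reaction moment is now −0.23 N m at about 60°, which means the end stop. Now a gentle test lift.

Call:
arm_command([
  [0, -0.5, 0, 0, 0, 0, 0.25],
  [0, -0.6, 0, 0, 0, 0, 0.25],
  [0, -0.6, 0, 0, 0, 0, 0.25],
  [0, 0, 0, 0, 0, 0, 0.25],
])

```text
t: 12.58
position: [0.4805, 0.064, 0.1982]
tool_rot: [-1.571, -0.037, 0.037]
contact_force: [-2.1, -2.7, 0.6]
grip_width: 0.475
```

Call:
arm_command([
  [0, -1.5, 0, 0, 0, 0, 0.25],
  [0, -3, 0, 0, 0, 0, 0.25],
  [0, -3, 0, 0, 0, 0, 0.25],
  [0, -2, 0, 0, 0, 0, 0.25],
  [0, -1, 0, 0, 0, 0, 0.25],
  [0, 0, 0, 0, 0, 0, 0.25],
  [0, 0, 0, 0, 0, 0, 0.25],
  [0, 0, 0, 0, 0, 0, 0.25],
])

```text
t: 13.58
position: [0.4803, 0.0641, 0.3021]
tool_rot: [-1.571, -0.036, 0.038]
contact_force: [-0.1, -0.7, -0.2]
grip_width: 0.486
```

Run:
```python
from h import *
s,M=rep((.4805,.0636,.304)); print(s["dq"].round(3))
for n in ["wrist","side","top"]:
  im,d=ctrl.grab_frame(n); cv2.imwrite(f"pics/{n}9.png",im);np.save(n+"9.npy",d)
im=cv2.imread("pics/side9.png")[60:320,240:480]; cv2.imwrite("pics/side9z.png",cv2.resize(im,None,fx=2.3,fy=2.3))
P=cloud("wrist",np.load("wrist9.npy"),s); q=P[(abs(P[...,2]-.045)<.005)&(abs(P[...,0]-.488)<.05)&(abs(P[...,1]+.107)<.05)]
print("cup",len(q),q.mean(0) if len(q) else 0)
q=P[(P[...,2]>.24)&(P[...,2]<.275)&(abs(P[...,0]-.48)<.035)&(abs(P[...,1]-.063)<.019)]
print("cap",len(q),q.mean(0),q.min(0),q.max(0))
```

```text
t13.57 pos [0.4803 0.0641 0.3021] F [-0.1 -0.7 -0.2] g0.486 q [-0.42  0.19  0.25  2.01 -0.06  0.95  1.47]
x [ 0.999  0.047 -0.002] y [-0.002 -0.    -1.   ] z [-0.047  0.999 -0.   ]
shift cm [ 0.01 -0.19 -0.05]
[ 0.002 -0.001  0.002 -0.002 -0.     0.001  0.   ]
cup 2153 [ 0.48825132 -0.10617092  0.04480296]
cap 9015 [0.47794599 0.06333476 0.26015414] [0.46035215 0.0440047  0.24005111] [0.50305012 0.08197456 0.26983792]
```

View pics/wrist9.png

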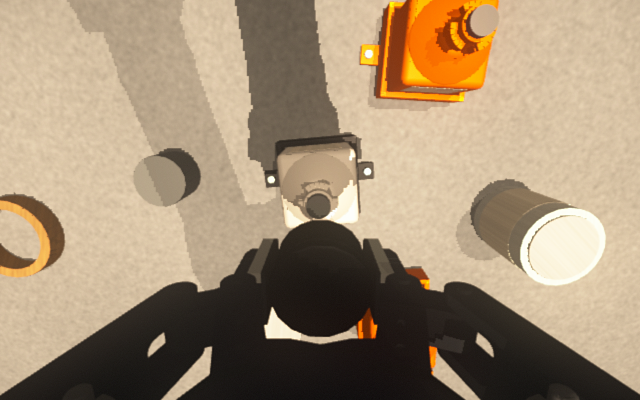

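View pics/side9z.png

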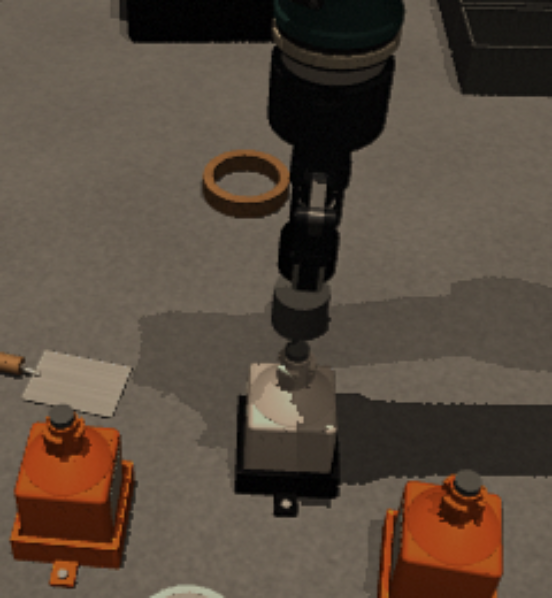

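View pics/top9.png

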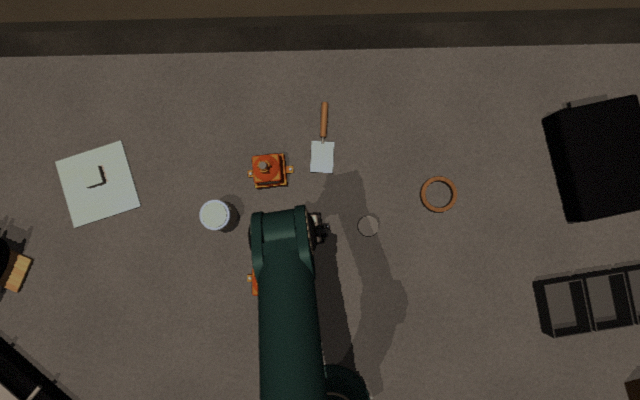

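The wrist view shows the cap held at (318,278), with the bare neck and plunger below it at (318,205) and the cup standing at (160,180). In the top view the tin, tape and scraper are where they were. Handing in.

```bash
python3 -c "
from h import *
print(ctrl.job_done()); rep()"
```

```text
the job is handed in; nothing more can be done
None
the job is handed in; nothing more can be done
```

The bottle is open and I handed the job in at about 13.7 s, with the arm holding the cap above the mouth. The hand-in call gives no verdict.

- **Cup:** I lifted it off and stood it mouth down on the bench at about (0.488, −0.106), some 17 cm from the bottle. After release its top measured 45 mm above the bench, as it should standing upright.
- **Cap:** I gripped it, pushed it down about 6.3 mm and turned it 60° anticlockwise to the end stop, where the moment rose to −0.23 N m. It then lifted freely.
- **Last check:** The tool was still and pointing straight down. It stood within about 1–2 mm of the bottle's axis, with the cap's underside roughly 10 cm above the rim by the arm's height. In the pictures the tin, tape and scraper were where they had been at the start.
- **Disagreements:**
  - The cameras differed by up to about 3 mm in y, so I used a middle value.
  - The downward push read about 16 N, above the spring's 8 N, so the cap was probably resting on its hard stop. That is well below the force limits.

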